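# Lay up a small slab-glass sample panel and set the casting frame round it

### The job

Lay up the sample panel on the casting bed, as you see it from the robot: the irregular nugget in the middle square, the straight strip in the outline to its left and the slanted sliver in the outline to its right, both flat and lengthwise in their outlines (pointing away from the robot). Then lower the wooden casting frame over the glass, round the bed, until it stands flat on the table, without shifting the glass. Leave the kite-shaped offcut and the pincers where they lie.

Things in the scene. Friction and masses are not known exactly. Their poses are not given: they have to be found in the camera images.
- strip: Narrow straight bar of pale cut slab glass, 20 wide (its x) x 84 long (its y) x 14 mm thick, lying flat. Origin at the centre of its underside, z up. Grip across the 20 mm. Either end may point away. Its yaw varies by up to 0.3 rad from x ahead, y left.
- nugget: Small irregular seven-sided lump of pale slab glass, 33 to 37 mm across in every direction, 14 mm thick, lying flat at any yaw. Origin at the centre of its underside, z up. Its flattest pair of sides faces along the line 25 degrees clockwise of its x (33 mm apart). Any turn is right on the bed.
- sliver: Slanted parallelogram of pale slab glass, box 32 (its x) x 77 (its y) x 14 mm thick, lying flat, ends cut obliquely. Origin at the centre of its underside, z up. Its long sides are 28 mm apart; the line across them runs 10 degrees clockwise of its x. Its length is its y; either end may point away. Yaw varies by up to 0.3 rad.
- frame: Loose pine casting frame, 0.25 kg: four sides 12 mm thick and 32 mm high, inside 120 (its x) x 180 mm (its y), outside 144 x 204 mm. A darker tie bar, 16 mm wide (along y), 24 mm tall, crosses its middle along x on top of the sides (z 32 to 56 mm): grip it at its centre, fingertips above z 26 mm, clear of the glass (top 24 mm on the bed). Origin: centre, underside. Either way round fits.
- bed: Casting bed: plywood plate fixed to the table, 112 (its x) x 172 mm (its y) x 10 mm thick, faced with grey film on which three outlines are drawn in dark lines, side by side along y. Origin at the centre of its underside (table height); x points away from the robot, y to the left, turned by at most 0.2 rad. The frame drops round it with 4 mm to spare on each side.
- left_place (a point): Centre of the left outline (92 mm along the bed's x, 36 mm along y) on the bed's top face, 10 mm above the table, 56 mm left (+y) of the bed's centre.
- middle_place (a point): Centre of the middle outline (46 mm square) on the bed's top face, at the bed's centre, 10 mm above the table.
- right_place (a point): Centre of the right outline (92 mm along the bed's x, 36 mm along y) on the bed's top face, 56 mm right (-y) of the bed's centre, 10 mm above the table.
- offcut: Kite-shaped offcut of thicker slab glass, 69 x 65 x 20 mm, lying behind the work, not part of the panel: leave it. Origin at the centre of its underside.
- pincers: Pincers with black handles, 53 x 165 x 16 mm, lying left of the work: leave them. Origin at the centre of the underside.
Mind the look-alikes: they are no part of the job. Several things have the shape of the nugget; the one meant has the colours described above.

How it is judged:
By the outcome, as a careful person would: the job done as asked, in the order asked, and still so for the second after the job is handed in, with the robot touching nothing.
It also fails if it takes over 90 s, if anything falls off the work surface, if the arm or the gripper's body presses on something with over 40 N, if the wrist force passes 120 N, or if a joint passes its speed limit or range.

### The arm

A 6-joint arm with a two-finger parallel gripper is mounted at the origin on a cart in front of the work surface, level with it; the furniture and walls round the work are solid. World frame = base frame: x ahead of the robot, y to its left, z up, the work surface at z = 0. Lengths are in m, angles in rad, forces in N, time in s.
With the tool pointing down it reaches from about 0.375 to 0.975 m from the base axis. Payload 3.8 kg.
Tool frame: the origin (TCP) lies midway between the tips of the shut fingers; the grasp point (between the pads) lies 19 mm behind it; z points along the fingers, y is the line along which they close (so a half turn about z gives the same grasp; the last joint's range is limited). The gripper opens to 85 mm and grips with 20 to 120 N. Pads are 22 mm wide; open, the fingers measure 114 mm over their backs; the gripper's body (76 mm by 85 mm) begins 54 mm behind the grasp point. The pads swing forward as they close: fully open they stand 13 mm farther back than shut.
Start: joints at [1.246, 0.264, 1.604, -0, 1.274, -0.037], TCP at [0.192, 0.647, 0.21] pointing down, gripper open.
Joint ranges: [-2.63, 2.63], [-0.94, 2.18], [0.31, 2.57], [-1.31, 4.45], [0, 2.66], [-2.55, 2.55]. Speed limits (rad/s): [2.57, 2.57, 3.14, 3.14, 3.14, 3.14].

### API

Orientations are given as a rotation vector (axis times angle).
In Python, from workcell import bot, cams gives the robot as it stands.
- The arm moves only by the tool play_rows, never from a script. Its argument "rows" is a list of rows, each a list of 2 entries, a list of its own where there are three numbers: the shift along the tool's x, y, z scaled (see below), then the turn, a rotation vector about the tool's x, y, z scaled (see below). A call has 1 to 20 rows; each row is the pose to reach, as a shift and turn from the pose commanded when the call began, along the tool's axes at that moment; what a row does not reach only later rows make up. The controller multiplies each number of a shift by 250 mm and each number of a turn by 45 degrees. A row lasts 1/12 s, in which the tool goes at most 41.7 mm and 7.16 degrees, less where a joint would pass 70% of its speed; a pose out of reach is approached as far as the arm can. A call with a number of a shift or a turn outside -1 to 1 is refused whole. A call with a gripper value outside its range is refused whole. "claw" is the opening, from -1 (shut) to 1 (fully open), set as the call begins (left out, the last holds). The fingers move at their own pace and stop on an object; "newtons" is the grip in N (left out, the last holds). Time passes only in rows, so rows that repeat a pose let the fingers close. It gives the time, the measured TCP pose, the force, the opening and the grip force at its end, in the units of the state.
- bot.read_state(): the state, without advancing time (a new reading comes with each control period).
- cams.read_camera(name): name is "scene" or "top" or "wrist"; returns a dict with "image" (400x640x3 uint8, red, green, blue), "K" (3x3 intrinsics, pixels), "T" (4x4, takes a point from camera to world coordinates); the wrist camera has in their place "mount" (4x4, takes a point from camera to tool coordinates, whose origin is the TCP and whose axes are the flange's). Camera axes: x right, y down, z forward; pixel columns grow to the right and rows downward; lengths in m; the calibration is good to about 2 mm. A picture is of the moment at which its call begins: read the wrist's pose just before it. There is no depth.
- bot.finish_job(): hands the job in; it is judged then, once.
The state is a dict: "time": time; "q": joint angles; "joint_vel": joint speeds; "joint_torque": joint torques, N m; "tool_pos": TCP position; "tcp_rot": TCP orientation; "wrist_force": force on the tool from outside, world axes, zero at the start; "torque": the same for the moment, N m; "width": opening from 0.0 (shut) to 1.0 (fully open); "grip_force": force on a finger pad.
Only numpy, scipy, OpenCV 4.12 (cv2) and the standard library are available. Lean on these libraries where they do the work, as an engineer would, in place of code of your own. Each camera call takes 0.05 s, during which the arm holds its last target. There are 200 camera calls.

## Working session

There is one attempt and no reset: what is moved stays moved. The work goes in short steps, Python scripts to look and compute and a tool call to move; the robot and the scene stay as the last step left them, time stands still between calls to the robot, and variables do not carry over. Pictures are saved under pics/ and viewed, at most 14 in all, crops included, and the job is handed in when it is done.

Besides the shell and the picture viewer there is one more tool, called as name([rows], argument=value, ...), one row to a line, values as JSON. play_rows: Moves the arm, as the interface text tells. Its arguments: {"type":"object","properties":{"rows":{"type":"array","items":{"type":"array"}},"claw":{"type":"number"},"newtons":{"type":"number"}},"required":["rows"]}

```bash
mkdir -p pics
python3 - <<'E'
from workcell import bot, cams
import cv2,numpy as np
np.set_printoptions(precision=4,suppress=True)
s=bot.read_state(); print(s)
for n in ("scene","top"):
    c=cams.read_camera(n); cv2.imwrite(f"pics/{n}0.png",c["image"][:,:,::-1]); print(n,c["K"],c["T"])
c=cams.read_camera("wrist"); print(c["K"],c["mount"])
E
```

```text
{'time': 0.0, 'q': array([ 1.2461,  0.2647,  1.6054,  0.    ,  1.2737, -0.0369]), 'joint_vel': array([ 0.0005,  0.0004, -0.0003,  0.0001, -0.0022,  0.0004]), 'joint_torque': array([  0.0016, -51.5108, -36.7319,   0.0001,   0.0129,  -0.    ]), 'tool_pos': array([0.1913, 0.6465, 0.2087]), 'tcp_rot': array([-0.4505, -3.1087,  0.0035]), 'wrist_force': array([-0.5845,  0.5564, -0.1475]), 'torque': array([-0.029 ,  0.0155, -0.0113]), 'grip_force': 0.0, 'width': 1.0016584702697455}
scene [[467.2769   0.     316.8212]
 [  0.     467.2769 204.756 ]
 [  0.       0.       1.    ]] [[ 0.8804 -0.2561  0.3991  0.1592]
 [-0.4741 -0.4591  0.7513 -0.4826]
 [-0.0092 -0.8507 -0.5256  0.5914]
 [ 0.      0.      0.      1.    ]]
top [[485.5062   0.     319.9932]
 [  0.     485.5062 205.2425]
 [  0.       0.       1.    ]] [[ 0.0046 -0.9869  0.1614  0.3757]
 [-1.     -0.0047 -0.      0.28  ]
 [ 0.0008 -0.1614 -0.9869  1.0639]
 [ 0.      0.      0.      1.    ]]
[[336.8082   0.     326.8782]
 [  0.     336.8082 192.2717]
 [  0.       0.       1.    ]] [[-0.0005 -0.948  -0.3183  0.0821]
 [ 1.     -0.0007  0.0004  0.0007]
 [-0.0007 -0.3183  0.948  -0.1639]
 [ 0.      0.      0.      1.    ]]
```

View pics/top0.png

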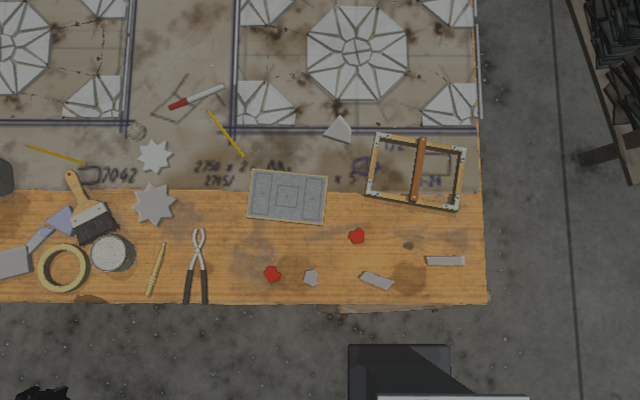

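View pics/scene0.png

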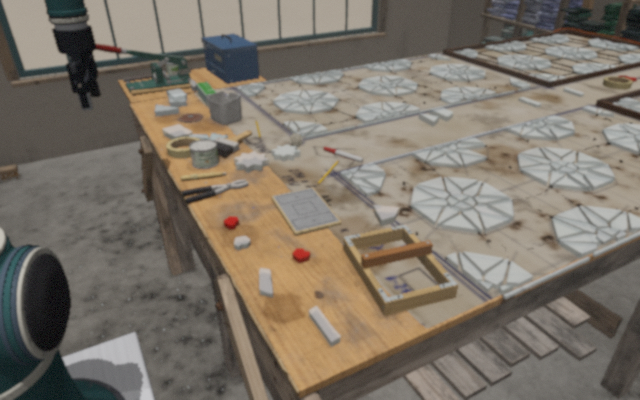

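The top view shows three nugget-shaped things: red at (357,236), red at (272,274) and pale at (311,277). The pale one is the nugget. The sliver is at (376,281), the strip at (445,261), the bed at (287,197) and the frame at (416,171). I'll check these in close crops.

Run:
```python
import cv2
im=cv2.imread("pics/top0.png")
a=cv2.resize(im[225:305,260:380],None,fx=6.5,fy=6.5,interpolation=cv2.INTER_CUBIC)
b=cv2.resize(im[125:275,350:475],None,fx=4,fy=4,interpolation=cv2.INTER_CUBIC)
c=cv2.resize(im[160:230,240:335],None,fx=8,fy=8,interpolation=cv2.INTER_CUBIC)
for n,i in zip("abc",(a,b,c)): cv2.imwrite(f"pics/c{n}.png",i)
```

```text
(no output)
```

View pics/ca.png

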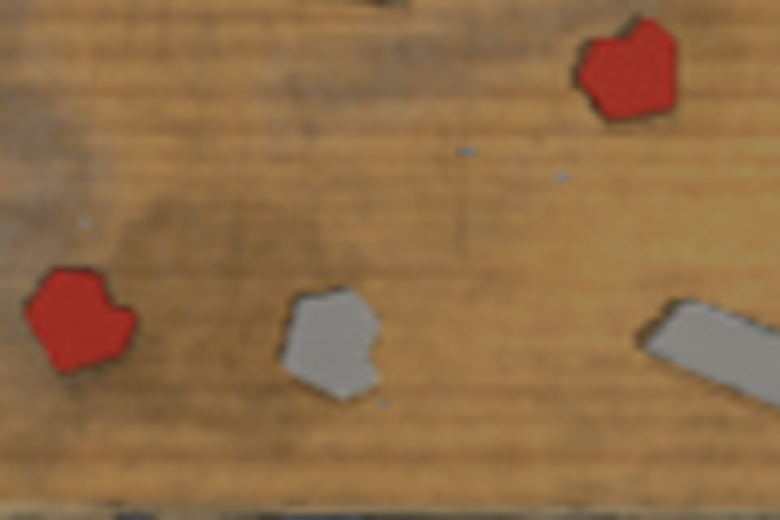

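View pics/cb.png

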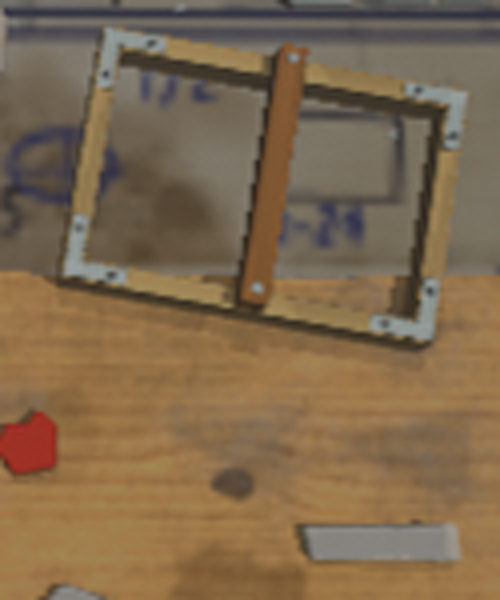

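View pics/cc.png

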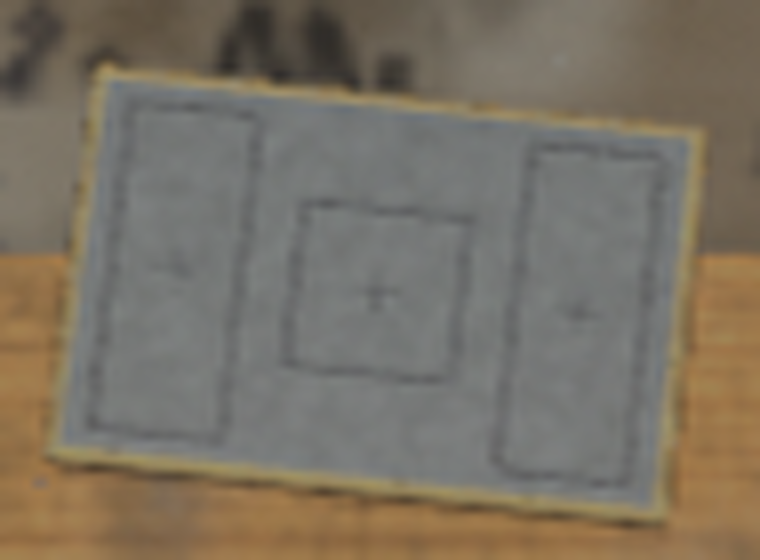

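The crops show the pale seven-sided nugget at crop (333,343) with both look-alikes red. The strip, the frame with its brown bar, and the bed outlines are all clear. Next I'll work out world coordinates.

```bash
cat > lib.py <<'E'
import numpy as np, cv2
from scipy.spatial.transform import Rotation as Ro
from workcell import bot, cams
np.set_printoptions(precision=4,suppress=True)
def ray(px,K,T,z):
    px=np.atleast_2d(px).astype(float)
    d=np.c_[(px-K[:2,2])/K[0,0],np.ones(len(px))]@T[:3,:3].T
    return (T[:3,3]+d*((z-T[2,3])/d[:,2])[:,None])[:,:2]
def pose(s=None):
    s=s or bot.read_state(); T=np.eye(4); T[:3,:3]=Ro.from_rotvec(s["tcp_rot"]).as_matrix(); T[:3,3]=s["tool_pos"]; return T
def wrist(name=None):
    P=pose(); c=cams.read_camera("wrist")
    if name: cv2.imwrite(f"pics/{name}.png",c["image"][:,:,::-1])
    return c["image"],c["K"],P@c["mount"]
def top(name=None):
    c=cams.read_camera("top")
    if name: cv2.imwrite(f"pics/{name}.png",c["image"][:,:,::-1])
    return c["image"],c["K"],c["T"]
def goal(p,close_deg):
    """TCP goal p, pointing down, closing line at close_deg (mod 180): prints row numbers"""
    P=pose(); best=None; q1=np.arctan2(p[1],p[0])
    for k in (-2,-1,0,1,2):
        cy=np.radians(close_deg+180*k); q6=q1-cy
        if abs(q6)>2.4: continue
        y=np.array([np.cos(cy),np.sin(cy),0]); z=np.array([0,0,-1.]); R=np.c_[np.cross(y,z),y,z]
        rv=Ro.from_matrix(P[:3,:3].T@R).as_rotvec()
        q6now=bot.read_state()["q"][5]
        if best is None or abs(q6-q6now)<best[0]: best=(abs(q6-q6now),q6,rv)
    sh=P[:3,:3].T@(np.array(p)-P[:3,3])
    print("shift",sh/.25,"turn",best[2]/np.radians(45),"q6",round(best[1],2),"dq6",round(best[0],2))
E
cat > glass.py <<'E'
from lib import *
def glass(im,K,T,box,z=.014,thr=45):
    u0,v0,u1,v1=box; h=cv2.cvtColor(im[v0:v1,u0:u1],cv2.COLOR_RGB2HSV)
    big=cv2.resize(h,None,fx=4,fy=4,interpolation=cv2.INTER_CUBIC)
    m=((big[...,1]<thr)&(big[...,2]>110)).astype(np.uint8)
    c=max(cv2.findContours(m,0,1)[0],key=cv2.contourArea)
    c=(c[:,0]+.5)/4-.5+[u0,v0]
    w=ray(c,K,T,z).astype(np.float32)*1000
    M=cv2.moments(w); r=cv2.minAreaRect(w)
    a=cv2.approxPolyDP(w,4,True)[:,0]
    return np.array([M["m10"],M["m01"]])/M["m00"],r,a,w
E
python3 - <<'E'
from glass import *
im,K,T=top()
for n,b in dict(strip=(420,248,475,275),sliver=(352,265,402,295),nug=(297,263,325,291)).items():
    c,r,a,w=glass(im,K,T,b); print(n,c,r); print(a.round(1).tolist())
o=lambda l,f,x,y:np.array(l)/f+[x-.5+.5/f,y-.5+.5/f]
bed=ray(o([[103,68],[704,130],[664,520],[50,458]],8,240,160),K,T,.010)*1000; print("bed",bed.tolist(),bed.mean(0),"marks",ray(o([[180,266],[377,292],[580,312]],8,240,160),K,T,.01)*1000)
d=lambda a,b:np.degrees(np.arctan2(*(a-b)[::-1]))
print("bed yaw",d(bed[0],bed[3]),d(bed[1],bed[2]),d(bed[0],bed[1])-90,d(bed[3],bed[2])-90)
f=ray(o([[105,28],[467,93],[434,342],[63,275]],4,350,125),K,T,.032)*1000; print("frame",f.tolist(),f.mean(0),d(f[0],f[3]),d(f[1],f[2]),d(f[0],f[1])-90,d(f[3],f[2])-90)
b=ray(o([[292,45],[255,305]],4,350,125),K,T,.056)*1000; print("bar",b,b.mean(0),d(b[0],b[1]))
E
```

```text
strip [429.0213   9.3873] ((429.0364990234375, 10.275617599487305), (18.1978816986084, 81.23896026611328), 0.2673003673553467)
[[435.79998779296875, 50.900001525878906], [420.29998779296875, 45.400001525878906], [421.70001220703125, -30.399999618530273], [438.29998779296875, -26.799999237060547]]
sliver [386.3068 159.1748] ((385.7618713378906, 159.22686767578125), (71.62158203125, 23.36165428161621), 70.50169372558594)
[[390.3999938964844, 195.60000610351562], [367.3999938964844, 142.5], [383.8999938964844, 121.9000015258789], [404.79998779296875, 179.39999389648438]]
nug [391.0211 299.1369] ((391.49395751953125, 299.8353271484375), (30.257205963134766, 33.52539825439453), 86.80695343017578)
[[408.0, 294.1000061035156], [403.6000061035156, 310.1000061035156], [385.6000061035156, 315.29998779296875], [374.6000061035156, 298.1000061035156], [379.3999938964844, 285.3999938964844], [397.3999938964844, 284.3999938964844]]
bed [[631.2595931412671, 430.85572325554523], [614.3968894122578, 263.49924779516545], [505.31262382341225, 274.19646656641606], [521.6121427763046, 442.4005404941849]] [568.1453 352.738 ] marks [[575.2771 408.0818]
 [568.2407 353.5841]
 [562.9057 297.5609]]
bed yaw -6.010546258698811 -5.600735108022068 -5.753657876175936 -5.534865008358466
frame [[709.8059041215405, 157.35094293938982], [673.6827421797558, -40.94076748447723], [535.2403342424263, -17.101161546999975], [570.9388845603604, 181.99483864554549]] [622.417  70.326] -10.063169272382325 -9.770439758135412 -10.324458884976437 -10.165298367566663
bar [[693.0125  59.6177]
 [550.8031  83.3021]] [621.9078  71.4599] -9.45559372063541
```

Everything agrees: bed (568,353) at -5.7°, frame (622,71) at -10°, strip (429,10), sliver (386,159), nugget (391,299). I'll place the strip first, then the sliver, then the nugget, which keeps finger clearance. First I'll move over the strip.

```bash
python3 -c "
from lib import *
goal([.429,.010,.16],1)"
```

```text
shift [-1.6342 -2.1722  0.1995] turn [-0.0016  0.0011  1.6113] q6 0.01 dq6 0.04
```

play_rows([
  [[-0.75,-1,0.1],[0,0,0.8]],
  [[-0.75,-1,0.1],[0,0,0.8]],
  [[-0.75,-1,0.1],[0,0,0.8]],
  [[-0.75,-1,0.1],[0,0,0.8]],
  [[-0.75,-1,0.1],[0,0,0.8]],
  [[-0.75,-1,0.1],[0,0,0.8]],
  [[-0.75,-1,0.1],[0,0,0.8]],
  [[-0.75,-1,0.1],[0,0,0.8]],
], claw=0.2, newtons=40)

```text
time: 0.87
tool_pos: [0.3006, 0.3502, 0.1841]
tcp_rot: [1.391, 2.816, -0.004]
wrist_force: [0.0, 0.2, -0.5]
width: 0.598
grip_force: 0.0
```

```bash
python3 -c "
from lib import *
print(bot.read_state()['time'])
goal([.429,.010,.16],1)"
```

```text
0.8667
shift [-1.3927 -0.4193  0.0996] turn [-0.0015  0.0029  0.8098] q6 0.01 dq6 0.15
```

play_rows([
  [[-1,-0.3,0.1],[0,0,0.8]],
  [[-1,-0.3,0.1],[0,0,0.8]],
  [[-1,-0.3,0.1],[0,0,0.8]],
  [[-1,-0.3,0.1],[0,0,0.8]],
  [[-1,-0.3,0.1],[0,0,0.8]],
  [[-1,-0.3,0.1],[0,0,0.8]],
  [[-1,-0.3,0.1],[0,0,0.8]],
  [[-1,-0.3,0.1],[0,0,0.8]],
])

```text
time: 1.53
tool_pos: [0.3937, 0.1073, 0.1596]
tcp_rot: [2.197, 2.244, -0.001]
wrist_force: [-0.8, -0.7, 0.3]
width: 0.602
grip_force: 0.0
```

```bash
python3 -c "
from lib import *
wrist('w1')
goal([.429,.010,.16],1)"
```

```text
shift [-0.3989  0.1341 -0.0009] turn [-0.0005 -0.0002  0.0061] q6 0.01 dq6 0.18
```

View pics/w1.png

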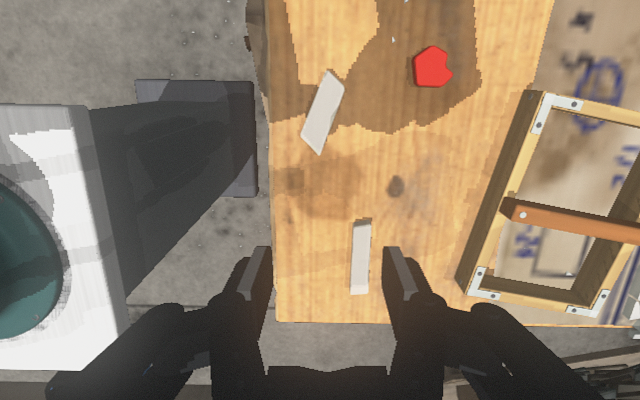

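The wrist view shows the strip at (361,257), the sliver at (323,112) and a red look-alike at (432,66). I'll measure the strip and sliver here.

```bash
sed -i 's/thr=45)/thr=45,vmin=110)/; s/>110/>vmin/' glass.py
python3 - <<'E'
from glass import *
P=pose();c=cams.read_camera("wrist");im=cv2.imread("pics/w1.png")[:,:,::-1].copy()
for n,b in dict(strip=(335,205,380,305),sliver=(295,62,352,160)).items():
    c_,r,a,w=glass(im,c["K"],P@c["mount"],b,vmin=150); print(n,c_,r); print(a.round(1).tolist())
E
```

```text
strip [429.9388  13.3258] ((429.6145935058594, 14.302427291870117), (19.279888153076172, 83.08453369140625), 1.0430911779403687)
[[436.70001220703125, 56.0], [420.8999938964844, 51.29999923706055], [422.8999938964844, -27.399999618530273], [439.8999938964844, -23.200000762939453]]
sliver [387.5692 162.5509] ((387.1524658203125, 162.3584442138672), (71.8013687133789, 23.266834259033203), 69.94890594482422)
[[392.0, 198.8000030517578], [368.20001220703125, 144.1999969482422], [384.70001220703125, 125.0], [406.3999938964844, 182.39999389648438]]
```

play_rows([
  [[-0.2,0.07,0],[0,0,0]],
  [[-0.391,0.136,0],[0,0,0]],
  [[-0.391,0.136,0],[0,0,0]],
  [[-0.391,0.136,0.15],[0,0,0]],
  [[-0.391,0.136,0.3],[0,0,0]],
  [[-0.391,0.136,0.45],[0,0,0]],
  [[-0.391,0.136,0.55],[0,0,0]],
  [[-0.391,0.136,0.6],[0,0,0]],
  [[-0.391,0.136,0.62],[0,0,0]],
  [[-0.391,0.136,0.626],[0,0,0]],
  [[-0.391,0.136,0.626],[0,0,0]],
  [[-0.391,0.136,0.626],[0,0,0]],
])

```text
time: 2.63
tool_pos: [0.4312, 0.0141, 0.0048]
tcp_rot: [2.189, 2.25, 0.003]
wrist_force: [0.1, -0.4, 0.0]
width: 0.599
grip_force: 0.0
```

play_rows([
  [[0,0,0],[0,0,0]],
  [[0,0,0],[0,0,0]],
  [[0,0,0],[0,0,0]],
  [[0,0,0],[0,0,0]],
  [[0,0,0],[0,0,0]],
  [[0,0,0],[0,0,0]],
], claw=-1, newtons=40)

```text
time: 3.13
tool_pos: [0.4298, 0.0134, 0.0036]
tcp_rot: [2.192, 2.25, 0.0]
wrist_force: [-1.0, 0.4, 0.1]
width: 0.0
grip_force: 0.0
```

```bash
python3 -c "
from lib import *
wrist('w2')"
```

```text
(no output)
```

View pics/w2.png

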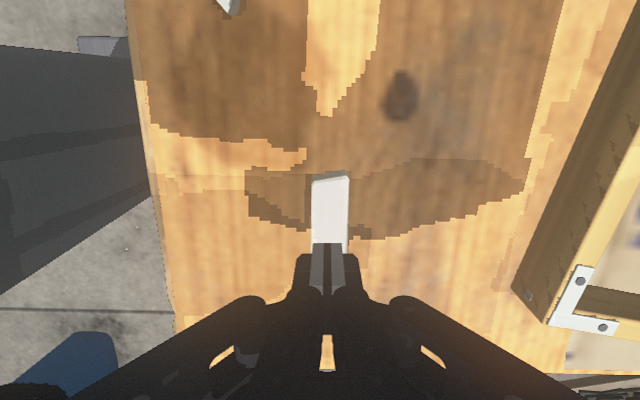

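```bash
python3 -c "
from lib import *
P=pose();c=cams.read_camera('wrist');T=P@c['mount'];print(P[:3,3],bot.read_state()['wrist_force'],bot.read_state()['width'])
print(ray([[313,182],[347,178],[313,243],[348,253]],c['K'],T,.014)*1000)
Ti=np.linalg.inv(T)
for p in ([.43,.0134,.0036],[.43,.0134,.02]):
  q=Ti@np.r_[p,1];print(c['K']@q[:3]/q[2])
"
```

```text
[0.4297 0.0134 0.0035] [ 0.0216 -0.705  -0.1384] -0.002659411186214407
[[422.1261  49.5437]
 [438.1989  51.9287]
 [422.5285  17.3387]
 [440.4843  12.1119]]
[327.5094 241.0144   1.    ]
[327.597  256.1405   1.    ]
```

```bash
python3 -c "
import cv2
im=cv2.imread('pics/w2.png')
cv2.imwrite('pics/w2c.png',cv2.resize(im[165:315,245:415],None,fx=4,fy=4,interpolation=cv2.INTER_CUBIC))"
```

```text
(no output)
```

View pics/w2c.png

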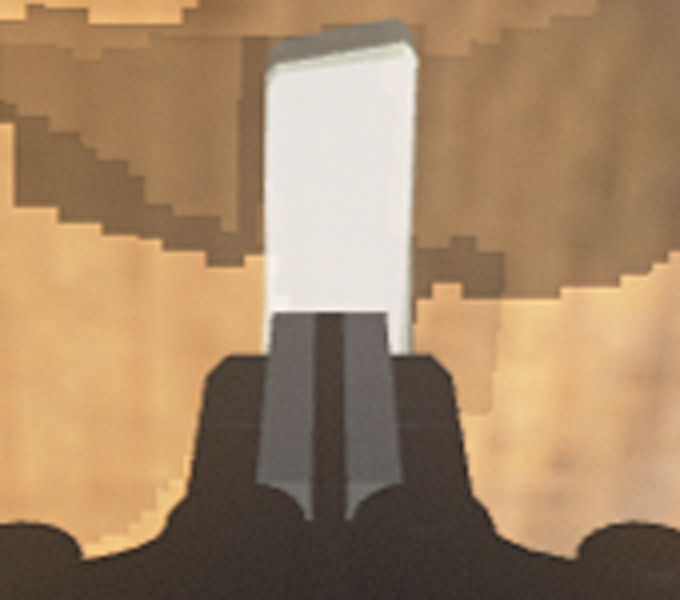

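The shut fingers stand over the strip in the image, with no contact force. The strip lies at about x 422–440 and hasn't been pushed aside, so the tips appear to have closed above the glass. I'll open and feel downwards in small steps.

play_rows([
  [[0,0,0],[0,0,0]],
  [[0,0,0],[0,0,0]],
  [[0,0,0],[0,0,0]],
  [[0,0,0.012],[0,0,0]],
  [[0,0,0.012],[0,0,0]],
], claw=0)

```text
time: 3.65
tool_pos: [0.4294, 0.0135, 0.0]
tcp_rot: [-2.192, -2.25, 0.001]
wrist_force: [-0.1, 0.4, 0.3]
width: 0.504
grip_force: 0.0
```

play_rows([
  [[0,0,0.008],[0,0,0]],
  [[0,0,0.016],[0,0,0]],
  [[0,0,0.016],[0,0,0]],
])

```text
time: 3.9
tool_pos: [0.4293, 0.0135, -0.004]
tcp_rot: [-2.191, -2.25, 0.001]
wrist_force: [-0.7, 0.5, 0.4]
width: 0.5
grip_force: 0.0
```

play_rows([
  [[0,0,0.008],[0,0,0]],
  [[0,0,0.016],[0,0,0]],
  [[0,0,0.016],[0,0,0]],
])

```text
time: 4.15
tool_pos: [0.4293, 0.0135, -0.008]
tcp_rot: [-2.192, -2.25, 0.001]
wrist_force: [-0.5, 1.2, -0.2]
width: 0.498
grip_force: 0.0
```

play_rows([
  [[0,0,0.006],[0,0,0]],
  [[0,0,0.012],[0,0,0]],
  [[0,0,0.012],[0,0,0]],
])

```text
time: 4.4
tool_pos: [0.4295, 0.0135, -0.0108]
tcp_rot: [-2.192, -2.25, 0.0]
wrist_force: [-0.2, -0.5, -0.1]
width: 0.502
grip_force: 0.0
```

play_rows([
  [[0,0,0],[0,0,0]],
  [[0,0,0],[0,0,0]],
  [[0,0,0],[0,0,0]],
  [[0,0,0],[0,0,0]],
  [[0,0,0],[0,0,0]],
], claw=-1, newtons=30)

```text
time: 4.82
tool_pos: [0.43, 0.0135, -0.0104]
tcp_rot: [2.192, 2.25, 0.0]
wrist_force: [-0.2, -0.3, 1.2]
width: 0.21
grip_force: 29.4
```

The strip is gripped, with the tips higher than the pose claims. I'll find out how much by feeling for the table, so I can grip deeper.

play_rows([
  [[0,0,0],[0,0,0]],
  [[0,0,0],[0,0,0]],
  [[0,0,0],[0,0,0]],
  [[0,0,0.008],[0,0,0]],
  [[0,0,0.008],[0,0,0]],
], claw=-0.3)

```text
time: 5.23
tool_pos: [0.4294, 0.0135, -0.0129]
tcp_rot: [-2.192, -2.25, 0.001]
wrist_force: [-0.4, 0.7, 0.5]
width: 0.351
grip_force: 0.0
```

play_rows([
  [[0,0,0.008],[0,0,0]],
  [[0,0,0.008],[0,0,0]],
])

```text
time: 5.4
tool_pos: [0.4294, 0.0135, -0.0149]
tcp_rot: [-2.192, -2.25, 0.001]
wrist_force: [0.1, 0.9, -0.6]
width: 0.348
grip_force: 0.0
```

play_rows([
  [[0,0,0.008],[0,0,0]],
  [[0,0,0.008],[0,0,0]],
])

```text
time: 5.57
tool_pos: [0.4294, 0.0135, -0.0169]
tcp_rot: [-2.192, -2.25, 0.001]
wrist_force: [-0.0, -0.9, 0.4]
width: 0.348
grip_force: 0.0
```

play_rows([
  [[0,0,0.008],[0,0,0]],
  [[0,0,0.012],[0,0,0]],
  [[0,0,0.012],[0,0,0]],
])

```text
time: 5.82
tool_pos: [0.4295, 0.0135, -0.0198]
tcp_rot: [-2.192, -2.25, 0.001]
wrist_force: [-0.3, 0.1, 0.5]
width: 0.345
grip_force: 0.0
```

play_rows([
  [[0,0,0],[0,0,0]],
  [[0,0,0],[0,0,0]],
  [[0,0,0],[0,0,0]],
  [[0,0,0],[0,0,0]],
], claw=-1, newtons=40)

```text
time: 6.15
tool_pos: [0.4298, 0.0135, -0.0194]
tcp_rot: [2.192, 2.25, 0.0]
wrist_force: [0.4, -0.5, -0.5]
width: 0.217
grip_force: 39.1
```

Run:
```python
from lib import *
wrist('w3')
im=cv2.imread('pics/w3.png')
cv2.imwrite('pics/w3c.png',cv2.resize(im[165:315,245:415],None,fx=4,fy=4,interpolation=cv2.INTER_CUBIC))
```

```text
(no output)
```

View pics/w3c.png

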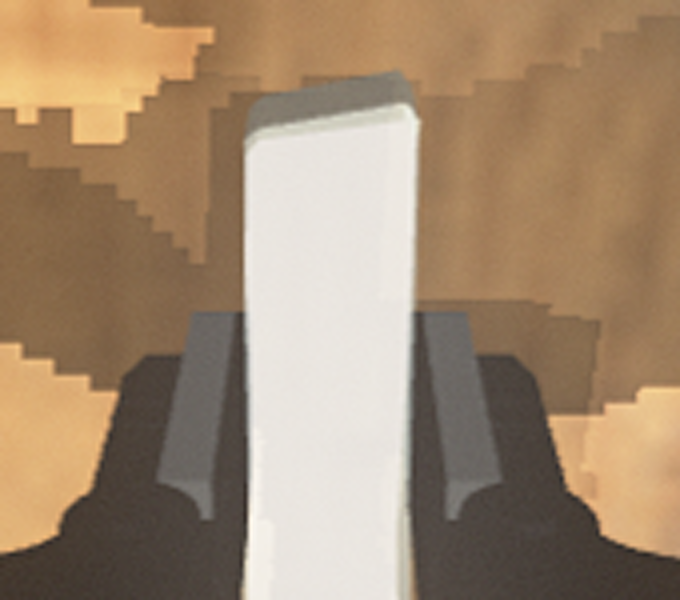

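The strip sits squarely between the pads, with the tips about 20 mm above the reported TCP. I'll allow for that from here. Lifting.

play_rows([
  [[0,0,-0.08],[0,0,0]],
  [[0,0,-0.2],[0,0,0]],
  [[0,0,-0.36],[0,0,0]],
  [[0,0,-0.36],[0,0,0]],
  [[0,0,-0.36],[0,0,0]],
])

```text
time: 6.62
tool_pos: [0.4326, 0.0134, 0.0733]
tcp_rot: [2.188, 2.247, 0.007]
wrist_force: [-0.2, -0.4, -0.7]
width: 0.211
grip_force: 39.3
```

```bash
python3 -c "
from lib import *
goal([.5715,.4087,.04],84.3)"
```

```text
shift [1.5659 0.5964 0.1365] turn [ 0.0067  0.0066 -1.8396] q6 -0.85 dq6 0.8
```

play_rows([
  [[0.8,0.3,0],[0,0,-0.92]],
  [[0.8,0.3,0],[0,0,-0.92]],
  [[0.8,0.3,0],[0,0,-0.92]],
  [[0.8,0.3,0],[0,0,-0.92]],
  [[0.8,0.3,0],[0,0,-0.92]],
  [[0.8,0.3,0],[0,0,-0.92]],
  [[0.8,0.3,0],[0,0,-0.92]],
  [[0.8,0.3,0],[0,0,-0.92]],
])

```text
time: 7.28
tool_pos: [0.4977, 0.215, 0.0684]
tcp_rot: [-1.256, -2.877, 0.005]
wrist_force: [-0.3, -1.1, -0.5]
width: 0.212
grip_force: 39.3
```

```bash
python3 -c "
from lib import *
goal([.5715,.4087,.04],84.3)"
```

```text
shift [0.3671 0.7437 0.111 ] turn [-0.0044 -0.0034 -0.9214] q6 -0.85 dq6 0.47
```

play_rows([
  [[0.367,0.744,0],[0,0,-0.921]],
  [[0.367,0.744,0],[0,0,-0.921]],
  [[0.367,0.744,0],[0,0,-0.921]],
  [[0.367,0.744,0],[0,0,-0.921]],
  [[0.367,0.744,0],[0,0,-0.921]],
  [[0.367,0.744,0],[0,0,-0.921]],
  [[0.367,0.744,0.1],[0,0,-0.921]],
  [[0.367,0.744,0.1],[0,0,-0.921]],
  [[0.367,0.744,0.1],[0,0,-0.921]],
  [[0.367,0.744,0.1],[0,0,-0.921]],
])

```text
time: 8.12
tool_pos: [0.5725, 0.4072, 0.0448]
tcp_rot: [-0.159, -3.136, 0.003]
wrist_force: [0.7, -0.4, -0.0]
width: 0.211
grip_force: 39.5
```

Run:
```python
from lib import *
goal([.5715,.4087,-.0085],84.3)
im,K,T=wrist('w4')
```

```text
shift [0.0042 0.006  0.2132] turn [-0.0022 -0.0024 -0.0026] q6 -0.85 dq6 0.04
```

View pics/w4.png

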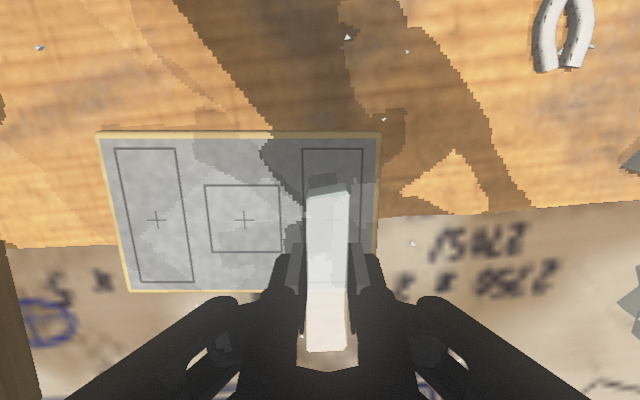

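The strip is held above the left outline. Crosses show at (244,219) for the middle and (157,219) for the right, and the strip's ends at (328,190) and (327,351). I'll use these to check the bed pose and the strip offset.

Run:
```python
from lib import *
P=pose();c=cams.read_camera('wrist');K=c['K'];T=P@c['mount']
print("mid,right",ray([[244,219],[157,219]],K,T,.01)*1000)
print("left outline near corners",ray([[303,149],[362,149]],K,T,.01)*1000, "bed near corners",ray([[97,132],[380,135]],K,T,.01)*1000)
for z in (.065,.078): print(z,ray([[328,190],[327,351],[306,245],[348,245]],K,T,z)*1000)
print(P[:3,3])
```

```text
mid,right [[571.109  355.2875]
 [565.4348 299.666 ]]
left outline near corners [[529.8039 398.6451]
 [533.3941 433.8469]] bed near corners [[507.4009 278.9662]
 [526.1117 445.0185]]
0.065 [[539.1044 412.5961]
 [629.8271 402.9009]
 [565.591  399.3438]
 [567.6307 419.3359]]
0.078 [[534.8575 412.9821]
 [617.433  404.1575]
 [558.9655 400.9199]
 [560.822  419.1166]]
[0.5732 0.4078 0.0458]
```

Run:
```python
from lib import *
goal([.573,.4097,-.0088],84.3)
```

```text
shift [0.0034 0.005  0.2213] turn [ 0.0007  0.001  -0.0015] q6 -0.85 dq6 0.04
```

play_rows([
  [[0.003,0.005,0.07],[0,0,0]],
  [[0.003,0.005,0.13],[0,0,0]],
  [[0.003,0.005,0.17],[0,0,0]],
  [[0.003,0.005,0.195],[0,0,0]],
  [[0.003,0.005,0.21],[0,0,0]],
  [[0.003,0.005,0.217],[0,0,0]],
  [[0.003,0.005,0.22],[0,0,0]],
  [[0.003,0.005,0.22],[0,0,0]],
  [[0.003,0.005,0.22],[0,0,0]],
])

```text
time: 8.97
tool_pos: [0.5731, 0.411, -0.009]
tcp_rot: [0.154, 3.137, 0.001]
wrist_force: [0.1, 0.8, -1.0]
width: 0.213
grip_force: 39.5
```

play_rows([
  [[0,0,0],[0,0,0]],
  [[0,0,0],[0,0,0]],
  [[0,0,0],[0,0,0]],
  [[0,0,-0.05],[0,0,0]],
  [[0,0,-0.15],[0,0,0]],
  [[0,0,-0.3],[0,0,0]],
  [[0,0,-0.4],[0,0,0]],
  [[0,0,-0.4],[0,0,0]],
], claw=-0.2)

```text
time: 9.63
tool_pos: [0.5772, 0.4137, 0.0999]
tcp_rot: [0.154, 3.127, 0.013]
wrist_force: [0.9, 1.2, 1.5]
width: 0.404
grip_force: 0.0
```

Run:
```python
from lib import *
goal([.3865,.160,.10],-21)
```

```text
shift [ 0.6594 -1.0849 -0.0166] turn [ 0.0006  0.0187 -1.6587] q6 -2.38 dq6 1.5
```

```bash
sed -i 's/>2.4: /> 2.0: /' lib.py
python3 - <<'E'
from lib import *
goal([.3865,.160,.10],-21)
E
```

```text
shift [ 0.6594 -1.0849 -0.0166] turn [ 0.0201 -0.0007  2.3413] q6 0.76 dq6 1.64
```

play_rows([
  [[0.6,-1,0],[0,0,1]],
  [[0.6,-1,0],[0,0,1]],
  [[0.6,-1,0],[0,0,1]],
  [[0.6,-1,0],[0,0,1]],
  [[0.6,-1,0],[0,0,1]],
  [[0.6,-1,0],[0,0,1]],
  [[0.6,-1,0],[0,0,1]],
], claw=0.2)

```text
time: 10.22
tool_pos: [0.3974, 0.1752, 0.0909]
tcp_rot: [1.35, 2.836, 0.001]
wrist_force: [0.1, -0.9, 0.9]
width: 0.597
grip_force: 0.0
```

play_rows([
  [[0,0,0],[0,0,1]],
  [[0,0,0],[0,0,1]],
  [[0,0,0],[0,0,1]],
  [[0,0,0],[0,0,1]],
  [[0,0,0],[0,0,1]],
  [[0,0,0],[0,0,1]],
  [[0,0,0],[0,0,1]],
  [[0,0,0],[0,0,1]],
])

```text
time: 10.88
tool_pos: [0.3989, 0.1766, 0.0912]
tcp_rot: [2.329, 2.108, 0.002]
wrist_force: [0.1, 0.3, 0.4]
width: 0.602
grip_force: 0.0
```

Run:
```python
from glass import *
goal([.3865,.160,.10],-21)
im,K,T=wrist('w5')
Ti=np.linalg.inv(T)
def px(p): q=Ti@np.r_[p,1]; q=K@q[:3]; return q[:2]/q[2]
u,v=px([.3865,.160,.014]); print(u,v)
b=[int(max(0,u-90)),int(max(0,v-110)),int(min(640,u+90)),int(min(400,v+110))]
c,r,a,w=glass(im,K,T,b,vmin=150); print(c,r,a.round(1).tolist())
u,v=px([.392,.299,.014]); print(u,v)
b=[int(max(0,u-45)),int(max(0,v-45)),int(min(640,u+45)),int(min(400,v+45))]
c,r,a,w=glass(im,K,T,b,vmin=150); print(c,r,a.round(1).tolist())
```

```text
shift [-0.0709 -0.0428 -0.0354] turn [ 0.0011 -0.0008  0.3402] q6 0.76 dq6 0.3
313.07592269531193 216.3514255647293
[388.2006 161.4232] ((388.0240173339844, 161.37130737304688), (71.99114227294922, 23.54049301147461), 69.80876922607422) [[391.0, 198.10000610351562], [368.5, 141.60000610351562], [386.29998779296875, 123.9000015258789], [407.29998779296875, 181.5]]
297.21575724515856 16.248499457201117
[392.6375 297.501 ] ((392.77227783203125, 296.2351989746094), (24.25648307800293, 35.05394744873047), 84.29716491699219) [[375.20001220703125, 296.70001220703125], [382.20001220703125, 285.1000061035156], [400.3999938964844, 284.8999938964844], [410.20001220703125, 294.6000061035156], [408.1000061035156, 306.8999938964844], [381.0, 309.6000061035156]]
```

Run:
```python
from lib import *
goal([.387,.1605,-.019],-20.8)
```

```text
shift [-0.0688 -0.0413  0.4401] turn [ 0.001  -0.0007  0.3381] q6 0.76 dq6 0.3
```

play_rows([
  [[-0.069,-0.041,0],[0,0,0.338]],
  [[-0.069,-0.041,0],[0,0,0.338]],
  [[-0.069,-0.041,0],[0,0,0.338]],
  [[-0.069,-0.041,0.1],[0,0,0.338]],
  [[-0.069,-0.041,0.2],[0,0,0.338]],
  [[-0.069,-0.041,0.3],[0,0,0.338]],
  [[-0.069,-0.041,0.37],[0,0,0.338]],
  [[-0.069,-0.041,0.41],[0,0,0.338]],
  [[-0.069,-0.041,0.43],[0,0,0.338]],
  [[-0.069,-0.041,0.438],[0,0,0.338]],
  [[-0.069,-0.041,0.438],[0,0,0.338]],
  [[-0.069,-0.041,0.438],[0,0,0.338]],
])

```text
time: 11.93
tool_pos: [0.3879, 0.1608, -0.018]
tcp_rot: [2.586, 1.783, 0.003]
wrist_force: [0.1, 0.8, 0.3]
width: 0.602
grip_force: 0.0
```

play_rows([
  [[0,0,0],[0,0,0]],
  [[0,0,0],[0,0,0]],
  [[0,0,0],[0,0,0]],
  [[0,0,0],[0,0,0]],
  [[0,0,0],[0,0,0]],
], claw=-1)

```text
time: 12.35
tool_pos: [0.3879, 0.1608, -0.0179]
tcp_rot: [2.586, 1.782, 0.003]
wrist_force: [-1.0, -0.4, 6.4]
width: 0.26
grip_force: 39.7
```

play_rows([
  [[0,0,-0.08],[0,0,0]],
  [[0,0,-0.2],[0,0,0]],
  [[0,0,-0.36],[0,0,0]],
  [[0,0,-0.36],[0,0,0]],
  [[0,0,-0.36],[0,0,0]],
])

```text
time: 12.77
tool_pos: [0.3896, 0.1614, 0.074]
tcp_rot: [2.585, 1.782, 0.011]
wrist_force: [0.1, -0.2, -1.1]
width: 0.26
grip_force: 39.6
```

```bash
python3 -c "
from lib import *
goal([.563,.297,.05],74.3)"
```

```text
shift [0.7534 0.4545 0.1018] turn [ 0.0102  0.0014 -2.1144] q6 -0.81 dq6 1.51
```

play_rows([
  [[0.75,0.45,0],[0,0,-1]],
  [[0.75,0.45,0],[0,0,-1]],
  [[0.75,0.45,0],[0,0,-1]],
  [[0.75,0.45,0],[0,0,-1]],
  [[0.75,0.45,0],[0,0,-1]],
  [[0.75,0.45,0],[0,0,-1]],
  [[0.75,0.45,0],[0,0,-1]],
  [[0.75,0.45,0],[0,0,-1]],
])

```text
time: 13.43
tool_pos: [0.558, 0.2956, 0.0683]
tcp_rot: [-1.705, -2.637, 0.005]
wrist_force: [-0.4, -0.8, -1.0]
width: 0.259
grip_force: 39.6
```

play_rows([
  [[0,0,0],[0,0,-1]],
  [[0,0,0],[0,0,-1]],
  [[0,0,0],[0,0,-1]],
  [[0,0,0],[0,0,-1]],
  [[0,0,0],[0,0,-1]],
  [[0,0,0],[0,0,-1]],
  [[0,0,0],[0,0,-1]],
  [[0,0,0],[0,0,-1]],
])

```text
time: 14.1
tool_pos: [0.557, 0.2945, 0.0695]
tcp_rot: [-0.569, -3.087, 0.003]
wrist_force: [0.7, -0.4, -0.1]
width: 0.262
grip_force: 39.6
```

```bash
python3 -c "
from lib import *
goal([.563,.297,.05],74.3)"
```

```text
shift [-0.0189  0.0179  0.0778] turn [-0.0026 -0.0026 -0.1155] q6 -0.81 dq6 0.05
```

play_rows([
  [[-0.019,0.018,0.06],[0,0,-0.116]],
  [[-0.019,0.018,0.09],[0,0,-0.116]],
  [[-0.019,0.018,0.09],[0,0,-0.116]],
  [[-0.019,0.018,0.09],[0,0,-0.116]],
])

```text
time: 14.43
tool_pos: [0.5631, 0.2972, 0.0469]
tcp_rot: [-0.432, -3.109, 0.003]
wrist_force: [0.1, -0.8, 0.1]
width: 0.26
grip_force: 39.6
```

Run:
```python
from lib import *
im,K,T=wrist('w6'); print(pose()[:3,3])
```

```text
[0.5638 0.2976 0.0478]
```

View pics/w6.png

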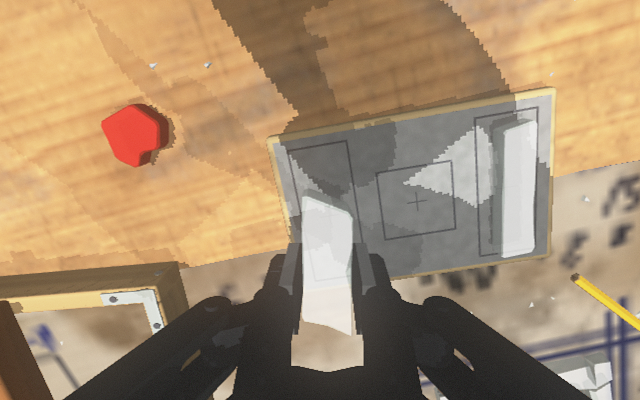

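The strip lies inside the left outline at (515,190). The sliver is held over the right outline with corners at (305,196), (352,213), (352,335) and (301,322). The middle cross is at (417,201). I'll compute the offsets.

Run:
```python
from glass import *
P=pose();c=cams.read_camera('wrist');K=c['K'];T=P@c['mount']
zt=P[2,3]+.0179+.014
s=ray([[305,196],[352,213],[352,335],[301,322]],K,T,zt)*1000; print("sliver",s,s.mean(0))
d=lambda a,b:np.degrees(np.arctan2(*(a-b)[::-1]))
print("long dirs",d(s[3],s[0]),d(s[2],s[1]), "P",P[:3,3])
m=ray([[417,201]],K,T,.01)*1000; print("mid",m)
e=ray([[290,151],[348,141]],K,T,.01)*1000; print("right outline near corners",e, d(e[1],e[0])-90)
o=ray([[378,173],[449,162],[455,227],[387,240]],K,T,.01)*1000; print("square",o.mean(0),d(o[3],o[0]),d(o[2],o[1]))
l=ray([[500,130],[537,122],[536,245],[503,258]],K,T,.024)*1000; print("strip",l,l.mean(0),d(l[3],l[0]),d(l[2],l[1]))
lo=ray([[475,118],[480,256]],K,T,.01)*1000; print("left outline inner corners",lo)
th=np.radians(-5.7);R=np.array([[np.cos(th),-np.sin(th)],[np.sin(th),np.cos(th)]])
for n,q in (("sliver rel bed",s),("strip rel bed",l),("rout",e),("lo",lo)): print(n,((q-m)@R).round(1).tolist())
```

```text
sliver [[526.8323 299.3928]
 [539.4986 316.2695]
 [600.7826 300.4796]
 [586.8613 279.0762]] [563.4937 298.8045]
long dirs -18.698220928097264 -14.44809666090201 P [0.5638 0.2976 0.0478]
mid [[571.4025 355.851 ]]
right outline near corners [[518.6311 287.8476]
 [522.3211 323.2608]] -5.9487607619678045
square [571.8491 355.8694] -5.7129827854833275 -4.21397764744868
strip [[536.7432 405.5856]
 [537.8825 425.6442]
 [614.097  418.8733]
 [617.6917 398.1614]] [576.6036 412.0661] -5.240231761977327 -5.076791781760403
left outline inner corners [[529.522  398.5796]
 [621.8144 389.1931]]
sliver rel bed [[-38.7, -60.6], [-27.8, -42.6], [34.7, -52.2], [23.0, -74.9]]
strip rel bed [[-39.4, 46.0], [-40.3, 66.1], [36.2, 67.0], [41.9, 46.7]]
rout [[-45.8, -72.9], [-45.6, -37.3]]
lo [[-45.9, 38.4], [46.9, 38.2]]
```

Run:
```python
from lib import *
print(Ro.from_matrix(pose()[:3,:3]).apply([0,1,0]))
goal([.566,.2996,-.0077],75.2)
```

```text
[ 0.2712  0.9625 -0.0004]
shift [-0.0046  0.0086  0.2244] turn [-0.0005 -0.0006 -0.0208] q6 -0.83 dq6 0.02
```

play_rows([
  [[-0.004,0.007,0.05],[0,0,-0.021]],
  [[-0.004,0.007,0.12],[0,0,-0.021]],
  [[-0.004,0.007,0.17],[0,0,-0.021]],
  [[-0.004,0.007,0.198],[0,0,-0.021]],
  [[-0.004,0.007,0.214],[0,0,-0.021]],
  [[-0.004,0.007,0.22],[0,0,-0.021]],
  [[-0.004,0.007,0.223],[0,0,-0.021]],
  [[-0.004,0.007,0.223],[0,0,-0.021]],
  [[-0.004,0.007,0.223],[0,0,-0.021]],
])

```text
time: 15.28
tool_pos: [0.5668, 0.2998, -0.0065]
tcp_rot: [0.402, 3.115, 0.001]
wrist_force: [0.7, -0.6, -0.9]
width: 0.255
grip_force: 39.6
```

play_rows([
  [[0,0,0],[0,0,0]],
  [[0,0,0],[0,0,0]],
  [[0,0,0],[0,0,0]],
  [[0,0,-0.05],[0,0,0]],
  [[0,0,-0.15],[0,0,0]],
  [[0,0,-0.3],[0,0,0]],
  [[0,0,-0.4],[0,0,0]],
  [[0,0,-0.4],[0,0,0]],
], claw=-0.2)

```text
time: 15.95
tool_pos: [0.5711, 0.3019, 0.1015]
tcp_rot: [0.4, 3.105, 0.011]
wrist_force: [1.7, 0.6, 0.5]
width: 0.395
grip_force: 0.0
```

Run:
```python
from lib import *
goal([.392,.299,.10],0)
goal([.392,.299,.10],-45)
```

```text
shift [ 0.6903 -0.1929 -0.0026] turn [0.0177 0.0038 1.6736] q6 0.65 dq6 1.52
shift [ 0.6903 -0.1929 -0.0026] turn [ 0.0032  0.0173 -1.3264] q6 -1.7 dq6 0.84
```

play_rows([
  [[0.69,-0.19,0],[0,0,0]],
  [[0.69,-0.19,0],[0,0,0]],
  [[0.69,-0.19,0],[0,0,0]],
  [[0.69,-0.19,0],[0,0,0]],
  [[0.69,-0.19,0],[0,0,0]],
  [[0.69,-0.19,0],[0,0,0]],
  [[0.69,-0.19,0],[0,0,0]],
], claw=0.4)

```text
time: 16.53
tool_pos: [0.3875, 0.2977, 0.0936]
tcp_rot: [0.399, 3.114, 0.002]
wrist_force: [0.2, 0.9, 0.1]
width: 0.702
grip_force: 0.0
```

Run:
```python
from glass import *
im,K,T=wrist('w7'); Ti=np.linalg.inv(T)
q=K@(Ti@[.392,.299,.014,1])[:3]; u,v=(q[:2]/q[2]).astype(int); print(u,v,pose()[:3,3])
b=[u-55,v-55,u+55,v+55]
c,r,a,w=glass(im,K,T,b,vmin=150); print(c,r,a.round(1).tolist(), cv2.contourArea(w))
for t in range(-90,90,10):
    n=np.array([np.cos(np.radians(t)),np.sin(np.radians(t))]); p=w@n
    # length of contour lying within 1.5mm of each support line
    s=np.array([-n[1],n[0]]); hi=w[p>p.max()-1.5]@s; lo=w[p<p.min()+1.5]@s
    print(t,round(np.ptp(p),1),"flats",round(np.ptp(hi),1),round(np.ptp(lo),1),"overlap",round(min(hi.max(),lo.max())-max(hi.min(),lo.min()),1),"ctr",np.round((p.max()+p.min())/2-c@n,1))
cv2.imwrite('pics/w7c.png',cv2.resize(im[v-70:v+70,u-70:u+70,::-1],None,fx=4,fy=4,interpolation=cv2.INTER_CUBIC))
```

```text
328 197 [0.3886 0.298  0.0938]
[392.1431 300.461 ] ((392.50567626953125, 299.2314147949219), (31.38129997253418, 35.28794479370117), 77.91542053222656) [[374.20001220703125, 297.8999938964844], [381.20001220703125, 285.6000061035156], [400.0, 285.79998779296875], [409.79998779296875, 295.8999938964844], [405.8999938964844, 311.5], [386.20001220703125, 316.6000061035156]] 825.6577764577232
-90 31.2 flats 21.9 9.4 overlap 9.4 ctr -0.6
-80 33.0 flats 7.1 6.7 overlap -0.7 ctr -0.7
-70 34.2 flats 6.6 5.8 overlap 2.4 ctr -0.6
-60 34.3 flats 10.1 5.9 overlap 5.9 ctr -0.5
-50 33.8 flats 16.0 6.5 overlap 6.5 ctr -0.5
-40 34.2 flats 11.7 8.7 overlap 8.7 ctr 0.4
-30 33.7 flats 7.3 21.9 overlap 7.3 ctr 1.3
-20 34.4 flats 6.9 13.8 overlap 5.8 ctr 1.1
-10 35.5 flats 7.7 9.2 overlap 5.1 ctr 0.5
0 35.7 flats 10.7 8.4 overlap 8.0 ctr -0.1
10 35.0 flats 18.6 10.8 overlap 10.8 ctr -0.8
20 35.7 flats 12.8 13.0 overlap 10.7 ctr -0.5
30 36.4 flats 7.8 12.6 overlap 7.8 ctr -0.5
40 36.5 flats 7.2 10.7 overlap 7.1 ctr -0.6
50 36.1 flats 7.1 7.4 overlap 2.4 ctr -0.8
60 35.0 flats 8.4 6.8 overlap -1.1 ctr -0.9
70 33.2 flats 14.0 5.2 overlap -0.4 ctr -1.1
80 31.4 flats 22.6 4.8 overlap 4.8 ctr -0.8
```

View pics/w7c.png

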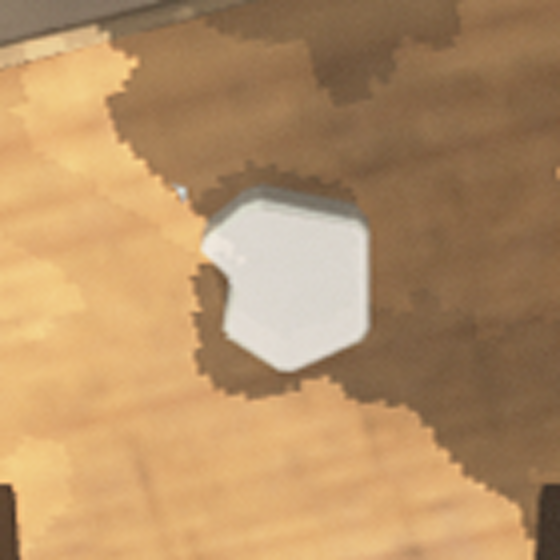

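The crop shows the nugget with a long flat on its right and a notch on its left. Closing along 76° puts a pad on that flat, with the opposite vertex inside the pad's span. Picking it that way.

Run:
```python
from lib import *
goal([.3912,.2998,-.019],76)
```

```text
shift [-0.0071  0.0087  0.4513] turn [ 0.0025  0.0028 -0.0146] q6 -0.67 dq6 0.04
```

play_rows([
  [[-0.007,0.009,0.12],[0,0,-0.015]],
  [[-0.007,0.009,0.24],[0,0,-0.015]],
  [[-0.007,0.009,0.34],[0,0,-0.015]],
  [[-0.007,0.009,0.4],[0,0,-0.015]],
  [[-0.007,0.009,0.43],[0,0,-0.015]],
  [[-0.007,0.009,0.445],[0,0,-0.015]],
  [[-0.007,0.009,0.45],[0,0,-0.015]],
  [[-0.007,0.009,0.45],[0,0,-0.015]],
  [[-0.007,0.009,0.45],[0,0,-0.015]],
])

```text
time: 17.33
tool_pos: [0.3909, 0.2998, -0.0186]
tcp_rot: [0.383, 3.116, 0.002]
wrist_force: [0.2, 0.7, 0.3]
width: 0.699
grip_force: 0.0
```

play_rows([
  [[0,0,0],[0,0,0]],
  [[0,0,0],[0,0,0]],
  [[0,0,0],[0,0,0]],
  [[0,0,0],[0,0,0]],
  [[0,0,0],[0,0,0]],
], claw=-1)

```text
time: 17.75
tool_pos: [0.3906, 0.2999, -0.0186]
tcp_rot: [0.383, 3.116, 0.003]
wrist_force: [-0.3, 0.3, 5.8]
width: 0.354
grip_force: 40.0
```

play_rows([
  [[0,0,-0.08],[0,0,0]],
  [[0,0,-0.2],[0,0,0]],
  [[0,0,-0.36],[0,0,0]],
  [[0,0,-0.36],[0,0,0]],
  [[0,0,-0.36],[0,0,0]],
])

```text
time: 18.17
tool_pos: [0.3917, 0.3005, 0.0731]
tcp_rot: [0.382, 3.113, 0.007]
wrist_force: [-0.6, 0.3, -1.5]
width: 0.35
grip_force: 39.8
```

```bash
python3 -c "
from lib import *
goal([.570,.3545,.06],-5.7)"
```

```text
shift [-0.6396  0.3819  0.0571] turn [0.0089 0.0002 1.8154] q6 0.66 dq6 1.38
```

play_rows([
  [[-0.64,0.38,0],[0,0,0.91]],
  [[-0.64,0.38,0],[0,0,0.91]],
  [[-0.64,0.38,0],[0,0,0.91]],
  [[-0.64,0.38,0],[0,0,0.91]],
  [[-0.64,0.38,0],[0,0,0.91]],
  [[-0.64,0.38,0],[0,0,0.91]],
  [[-0.64,0.38,0],[0,0,0.91]],
  [[-0.64,0.38,0],[0,0,0.91]],
])

```text
time: 18.83
tool_pos: [0.5662, 0.3514, 0.0677]
tcp_rot: [-1.445, -2.787, 0.006]
wrist_force: [-0.1, -0.6, 0.2]
width: 0.357
grip_force: 39.9
```

play_rows([
  [[0,0,0],[0,0,0.905]],
  [[0,0,0],[0,0,0.905]],
  [[0,0,0],[0,0,0.905]],
  [[0,0,0],[0,0,0.905]],
  [[0,0,0],[0,0,0.905]],
  [[0,0,0],[0,0,0.905]],
  [[0,0,0],[0,0,0.905]],
  [[0,0,0],[0,0,0.905]],
])

```text
time: 19.5
tool_pos: [0.5663, 0.352, 0.0695]
tcp_rot: [-2.324, -2.114, 0.003]
wrist_force: [0.0, 0.2, -0.5]
width: 0.358
grip_force: 39.9
```

Run:
```python
from glass import *
im,K,T=wrist('w8'); P=pose(); Ti=np.linalg.inv(T); print(P[:3,3],bot.read_state()['width'])
z=P[2,3]+.0186+.014
q=K@(Ti@[P[0,3],P[1,3],z,1])[:3]; u,v=(q[:2]/q[2]).astype(int); print(u,v)
c,r,a,w=glass(im,K,T,[u-50,v-50,u+50,v+50],z=z,vmin=150); print(c,r,a.round(1).tolist())
goal([.570,.3545,-.0082],-5.7)
```

```text
[0.5666 0.3521 0.0697] 0.35581990995874974
327 274
[566.4125 351.5024] ((565.8790893554688, 351.1373291015625), (35.44189453125, 30.907629013061523), 85.7228012084961) [[571.0, 368.5], [552.2000122070312, 362.5], [549.7000122070312, 341.79998779296875], [562.5999755859375, 333.79998779296875], [580.4000244140625, 338.70001220703125], [581.7999877929688, 360.3999938964844]]
shift [0.0112 0.0128 0.3116] turn [-0.0013  0.0009  0.0055] q6 0.66 dq6 0.04
```

Run:
```python
from lib import *
goal([.5712,.3558,-.0082],-5.7)
```

```text
shift [0.0168 0.0171 0.3116] turn [-0.0013  0.0009  0.0055] q6 0.66 dq6 0.04
```

play_rows([
  [[0.016,0.017,0.06],[0,0,0.006]],
  [[0.016,0.017,0.16],[0,0,0.006]],
  [[0.016,0.017,0.24],[0,0,0.006]],
  [[0.016,0.017,0.28],[0,0,0.006]],
  [[0.016,0.017,0.3],[0,0,0.006]],
  [[0.016,0.017,0.307],[0,0,0.006]],
  [[0.016,0.017,0.31],[0,0,0.006]],
  [[0.016,0.017,0.31],[0,0,0.006]],
  [[0.016,0.017,0.31],[0,0,0.006]],
])

```text
time: 20.3
tool_pos: [0.5734, 0.3566, -0.0058]
tcp_rot: [2.333, 2.103, 0.004]
wrist_force: [-0.1, 0.0, -0.0]
width: 0.356
grip_force: 39.9
```

play_rows([
  [[0,0,0],[0,0,0]],
  [[0,0,0],[0,0,0]],
  [[0,0,0],[0,0,0]],
  [[0,0,-0.05],[0,0,0]],
  [[0,0,-0.15],[0,0,0]],
  [[0,0,-0.3],[0,0,0]],
  [[0,0,-0.46],[0,0,0]],
  [[0,0,-0.46],[0,0,0]],
  [[0,0,-0.46],[0,0,0]],
], claw=0)

```text
time: 21.05
tool_pos: [0.5755, 0.3578, 0.1136]
tcp_rot: [2.332, 2.102, 0.015]
wrist_force: [0.6, -0.1, -0.2]
width: 0.504
grip_force: 0.0
```

Run:
```python
from lib import *
goal([.622,.071,.12],80)
goal([.622,.071,.12],-100)
```

```text
shift [-1.1215  0.3041 -0.0293] turn [ 0.0017 -0.0135  2.0898] q6 1.86 dq6 1.24
shift [-1.1215  0.3041 -0.0293] turn [ 0.0017 -0.0135  2.0898] q6 1.86 dq6 1.24
```

play_rows([
  [[-1,0.28,0],[0,0,-0.95]],
  [[-1,0.28,0],[0,0,-0.95]],
  [[-1,0.28,0],[0,0,-0.95]],
  [[-1,0.28,0],[0,0,-0.95]],
  [[-1,0.28,0],[0,0,-0.95]],
  [[-1,0.28,0],[0,0,-0.95]],
  [[-1,0.28,0],[0,0,-0.95]],
  [[-1,0.28,0],[0,0,-0.95]],
])

```text
time: 21.72
tool_pos: [0.6154, 0.0957, 0.1065]
tcp_rot: [-1.412, -2.805, 0.004]
wrist_force: [0.3, 0.3, -0.2]
width: 0.5
grip_force: 0.0
```

play_rows([
  [[0,0,0],[0,0,-0.95]],
  [[0,0,0],[0,0,-0.95]],
  [[0,0,0],[0,0,-0.95]],
  [[0,0,0],[0,0,-0.95]],
  [[0,0,0],[0,0,-0.95]],
  [[0,0,0],[0,0,-0.95]],
  [[0,0,0],[0,0,-0.95]],
  [[0,0,0],[0,0,-0.95]],
])

```text
time: 22.38
tool_pos: [0.6152, 0.1009, 0.1069]
tcp_rot: [-0.291, -3.126, 0.0]
wrist_force: [-0.2, 0.2, -0.7]
width: 0.499
grip_force: 0.0
```

Run:
```python
from lib import *
goal([.622,.071,.12],80)
im,K,T=wrist('w9')
i2,K2,T2=top('top9')
# bed check from top, straightened
g=np.zeros((400,560,3),np.uint8)
cv2.imwrite('pics/v9.png',np.vstack([cv2.resize(im[:,:,::-1],(512,320)),cv2.resize(i2[165:230,238:338,::-1],(512,275),interpolation=cv2.INTER_CUBIC)]))
```

```text
shift [-0.0488 -0.1125 -0.0524] turn [-0.0002 -0.0021 -0.014 ] q6 -1.28 dq6 0.02
```

View pics/v9.png

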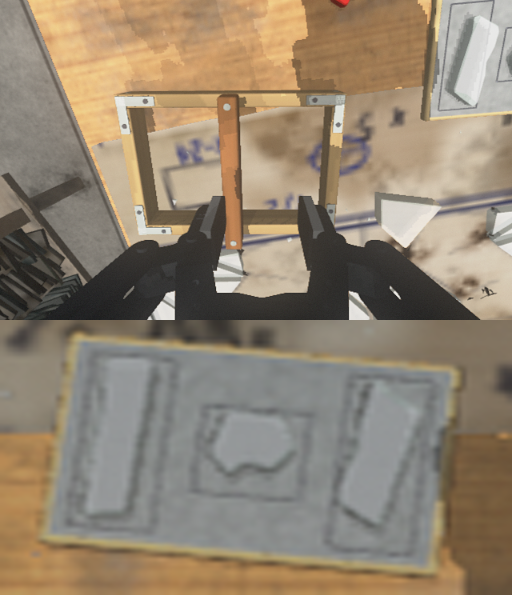

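The wrist view shows the frame bar from (228,98) to (233,247) in the picture. The top view shows strip, nugget and sliver each inside its outline. I'll refine the bar pose now.

Run:
```python
from lib import *
P=pose();c=cams.read_camera('wrist');K=c['K'];T=P@c['mount']
f=1/.8
b=ray(np.array([[228.5,96],[234,249]])*f,K,T,.056)*1000; print("bar",b,b.mean(0),np.degrees(np.arctan2(*(b[1]-b[0])[::-1])),np.linalg.norm(b[1]-b[0]))
s=ray(np.array([[208+10,120],[240,120],[222,200],[243,200]])*f,K,T,.056)*1000; print(s)
e=ray(np.array([[117,97],[345,95]])*f,K,T,.032)*1000; print("near side outer corners",e,np.degrees(np.arctan2(*(e[1]-e[0])[::-1]))-90, np.linalg.norm(e[1]-e[0]))
goal([.623,.072,.015],80)
```

```text
bar [[554.1445  86.5495]
 [695.3965  59.6924]] [624.7705  73.121 ] -10.765474846945017 143.78256265200645
[[571.1992  73.9587]
 [574.4812  91.4343]
 [642.2694  60.4826]
 [645.7352  78.9219]]
near side outer corners [[539.1072 -12.7729]
 [574.1773 183.3166]] -10.140002876486776 199.20101607857342
shift [-0.0499 -0.1066  0.3696] turn [-0.0001 -0.0008 -0.0127] q6 -1.28 dq6 0.02
```

Run:
```python
from lib import *
goal([.6245,.073,.014],79.7)
```

```text
shift [-0.0551 -0.1016  0.3736] turn [-0.0001 -0.0008 -0.0061] q6 -1.27 dq6 0.01
```

play_rows([
  [[-0.055,-0.102,0],[0,0,-0.006]],
  [[-0.055,-0.102,0],[0,0,-0.006]],
  [[-0.055,-0.102,0],[0,0,-0.006]],
  [[-0.055,-0.102,0.1],[0,0,-0.006]],
  [[-0.055,-0.102,0.2],[0,0,-0.006]],
  [[-0.055,-0.102,0.29],[0,0,-0.006]],
  [[-0.055,-0.102,0.34],[0,0,-0.006]],
  [[-0.055,-0.102,0.365],[0,0,-0.006]],
  [[-0.055,-0.102,0.372],[0,0,-0.006]],
  [[-0.055,-0.102,0.372],[0,0,-0.006]],
])

```text
time: 23.37
tool_pos: [0.6252, 0.0728, 0.015]
tcp_rot: [0.279, 3.129, 0.0]
wrist_force: [0.0, -0.1, -0.5]
width: 0.5
grip_force: 0.0
```

play_rows([
  [[0,0,0],[0,0,0]],
  [[0,0,0],[0,0,0]],
  [[0,0,0],[0,0,0]],
  [[0,0,0],[0,0,0]],
  [[0,0,0],[0,0,0]],
  [[0,0,0],[0,0,0]],
], claw=-1, newtons=80)

```text
time: 23.87
tool_pos: [0.6266, 0.0726, 0.0167]
tcp_rot: [0.279, 3.126, 0.001]
wrist_force: [-0.8, -0.5, 6.1]
width: 0.166
grip_force: 81.0
```

play_rows([
  [[0,0,-0.04],[0,0,0]],
  [[0,0,-0.12],[0,0,0]],
  [[0,0,-0.22],[0,0,0]],
  [[0,0,-0.32],[0,0,0]],
  [[0,0,-0.4],[0,0,0]],
  [[0,0,-0.4],[0,0,0]],
  [[0,0,-0.4],[0,0,0]],
])

```text
time: 24.45
tool_pos: [0.6259, 0.0726, 0.1161]
tcp_rot: [0.279, 3.126, 0.001]
wrist_force: [0.2, -0.6, -2.7]
width: 0.165
grip_force: 79.9
```

Run:
```python
from glass import *
im,K,T=wrist('w10'); P=pose(); print(P[:3,3],bot.read_state()['tcp_rot'])
goal([.5731,.355,.116],84.3)
```

```text
[0.6243 0.0725 0.1142] [-0.2789 -3.1285  0.0001]
shift [ 0.4017  1.0761 -0.0073] turn [-0.0002 -0.0008 -0.0998] q6 -0.92 dq6 0.4
```

play_rows([
  [[0.03,0.08,0],[0,0,-0.02]],
  [[0.07,0.19,0],[0,0,-0.05]],
  [[0.12,0.31,0],[0,0,-0.08]],
  [[0.16,0.44,0],[0,0,-0.1]],
  [[0.21,0.57,0],[0,0,-0.1]],
  [[0.26,0.7,0],[0,0,-0.1]],
  [[0.31,0.82,0],[0,0,-0.1]],
  [[0.35,0.91,0],[0,0,-0.1]],
  [[0.36,0.95,0],[0,0,-0.1]],
  [[0.365,0.97,0],[0,0,-0.1]],
  [[0.365,0.97,0],[0,0,-0.1]],
  [[0.365,0.97,0],[0,0,-0.1]],
])

```text
time: 25.5
tool_pos: [0.5776, 0.3261, 0.1134]
tcp_rot: [-0.156, -3.136, 0.003]
wrist_force: [0.4, -1.9, -1.9]
width: 0.163
grip_force: 79.9
```

Run:
```python
from glass import *
goal([.572,.3555,.08],84.3)
```

```text
shift [0.0337 0.1152 0.1333] turn [-0.0025 -0.0021  0.0001] q6 -0.92 dq6 0.08
```

play_rows([
  [[0.015,0.05,0.02],[0,0,0]],
  [[0.03,0.1,0.06],[0,0,0]],
  [[0.034,0.115,0.1],[0,0,0]],
  [[0.034,0.115,0.12],[0,0,0]],
  [[0.034,0.115,0.13],[0,0,0]],
  [[0.034,0.115,0.13],[0,0,0]],
  [[0.034,0.115,0.13],[0,0,0]],
  [[0.034,0.115,0.13],[0,0,0]],
])

```text
time: 26.17
tool_pos: [0.5729, 0.3566, 0.0826]
tcp_rot: [0.156, 3.137, 0.0]
wrist_force: [0.2, 0.7, -2.6]
width: 0.164
grip_force: 79.9
```

Run:
```python
from lib import *
im,K,T=wrist('w11'); i2,_,_=top('top11'); s=cams.read_camera('scene')['image']; cv2.imwrite('pics/sc11.png',s[:,:,::-1])
print(pose()[:3,3],Ro.from_matrix(pose()[:3,:3]).apply([0,1,0]))
cv2.imwrite('pics/v11.png',im[:,:,::-1])
```

```text
[0.5729 0.3567 0.0829] [0.0994 0.995  0.0006]
```

View pics/v11.png

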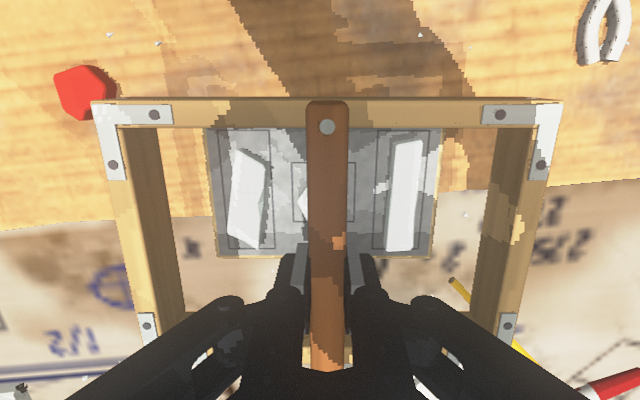

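The frame is level above the bed, and all three pieces are visible inside their outlines. Frame near outer corners are (92,101) and (563,101), bed far corners (218,257) and (430,257), and the bar's near end is (327,101). I'll compute the offsets.

Run:
```python
from lib import *
P=pose();c=cams.read_camera('wrist');K=c['K'];T=P@c['mount']
zb=P[2,3]-.0155
th=np.radians(-5.7);R=np.array([[np.cos(th),-np.sin(th)],[np.sin(th),np.cos(th)]])
d=lambda a,b:np.degrees(np.arctan2(*(a-b)[::-1]))
f=ray([[92,101],[563,101]],K,T,zb+.032)*1000
print("frame corners",f,d(f[1],f[0])-90,np.linalg.norm(f[1]-f[0]))
cf=f.mean(0)+72*np.array([np.cos(th),np.sin(th)]); print("frame centre",cf)
b=ray([[218,257.5],[430,257.5]],K,T,.01)*1000; print("bed far",b,d(b[1],b[0])-90,np.linalg.norm(b[1]-b[0])); cb=b.mean(0)-56*np.array([np.cos(th),np.sin(th)]); print("bed centre",cb)
o=ray([[219,130],[270,130],[273,248],[229,248],[386,249],[433,249],[373,130],[430,130]],K,T,.01)*1000
print("outlines",((o-cb)@R).round(1).tolist())
s=ray([[233,149],[267,163],[262,249],[227,236]],K,T,.024)*1000
l=ray([[394,143],[423,140],[411,249],[387,251]],K,T,.024)*1000
print("sliver",((s-cb)@R).round(1).tolist(),"strip",((l-cb)@R).round(1).tolist())
```

```text
frame corners [[490.2266 266.0693]
 [510.1492 464.2655]] -5.740063312575742 199.1950311555593
frame centre [571.8319 358.0164]
bed far [[616.3369 266.4617]
 [633.2566 433.8355]] -5.772378271917589 168.22686679147102
bed centre [569.0736 355.7105]
outlines [[-44.6, -73.0], [-44.5, -37.4], [47.5, -40.1], [47.5, -74.6], [48.5, 48.8], [48.6, 85.7], [-44.5, 34.5], [-44.4, 74.3]]
sliver [[-33.9, -60.5], [-24.3, -38.3], [40.9, -45.7], [30.3, -70.6]] strip [[-37.9, 46.9], [-39.9, 66.1], [41.0, 64.5], [42.7, 46.8]]
```

Run:
```python
from lib import *
goal([.5715,.3549,.031],84.3)
```

```text
shift [ 0.0049 -0.0082  0.2076] turn [ 0.0008  0.0012 -0.0001] q6 -0.92 dq6 0.04
```

play_rows([
  [[0.005,-0.008,0],[0,0,0]],
  [[0.005,-0.008,0.03],[0,0,0]],
  [[0.005,-0.008,0.07],[0,0,0]],
  [[0.005,-0.008,0.11],[0,0,0]],
  [[0.005,-0.008,0.15],[0,0,0]],
  [[0.005,-0.008,0.18],[0,0,0]],
  [[0.005,-0.008,0.2],[0,0,0]],
  [[0.005,-0.008,0.206],[0,0,0]],
  [[0.005,-0.008,0.206],[0,0,0]],
  [[0.005,-0.008,0.206],[0,0,0]],
  [[0.005,-0.008,0.206],[0,0,0]],
])

```text
time: 27.28
tool_pos: [0.5716, 0.3553, 0.0315]
tcp_rot: [0.156, 3.137, 0.001]
wrist_force: [-0.2, -0.2, -1.5]
width: 0.163
grip_force: 79.9
```

Run:
```python
from lib import *
wrist('w12')
goal([.5715,.3549,.020],84.3)
```

```text
shift [ 0.0003 -0.0015  0.0463] turn [0.0011 0.0015 0.0003] q6 -0.92 dq6 0.04
```

play_rows([
  [[0,0,0.01],[0,0,0]],
  [[0,0,0.02],[0,0,0]],
  [[0,0,0.03],[0,0,0]],
  [[0,0,0.035],[0,0,0]],
  [[0,0,0.035],[0,0,0]],
])

```text
time: 27.75
tool_pos: [0.5705, 0.3546, 0.0213]
tcp_rot: [-0.156, -3.137, 0.001]
wrist_force: [0.0, -0.6, -2.7]
width: 0.166
grip_force: 79.9
```

play_rows([
  [[0,0,0.008],[0,0,0]],
  [[0,0,0.012],[0,0,0]],
  [[0,0,0.012],[0,0,0]],
])

```text
time: 28.0
tool_pos: [0.5708, 0.3548, 0.0186]
tcp_rot: [-0.156, -3.137, 0.0]
wrist_force: [-1.2, -0.0, -2.8]
width: 0.164
grip_force: 79.9
```

The frame is now round the bed without touching it, and its full weight (-2.8 N) is still carried. Setting it down the rest of the way.

play_rows([
  [[0,0,0.004],[0,0,0]],
  [[0,0,0.008],[0,0,0]],
  [[0,0,0.008],[0,0,0]],
])

```text
time: 28.25
tool_pos: [0.5711, 0.355, 0.0169]
tcp_rot: [0.156, 3.137, 0.0]
wrist_force: [0.8, -0.5, -2.3]
width: 0.169
grip_force: 80.0
```

play_rows([
  [[0,0,0.003],[0,0,0]],
  [[0,0,0.005],[0,0,0]],
  [[0,0,0.005],[0,0,0]],
])

```text
time: 28.5
tool_pos: [0.5711, 0.355, 0.0168]
tcp_rot: [0.156, 3.137, 0.0]
wrist_force: [-2.2, -2.2, 4.8]
width: 0.163
grip_force: 80.9
```

Contact came at the same height as at pick-up, so the frame stands on the table. Releasing and retreating.

play_rows([
  [[0,0,0],[0,0,0]],
  [[0,0,0],[0,0,0]],
  [[0,0,0],[0,0,0]],
  [[0,0,0],[0,0,0]],
  [[0,0,-0.03],[0,0,0]],
  [[0,0,-0.1],[0,0,0]],
  [[0,0,-0.2],[0,0,0]],
  [[0,0,-0.35],[0,0,0]],
  [[0,0,-0.5],[0,0,0]],
  [[0,0,-0.6],[0,0,0]],
  [[0,0,-0.6],[0,0,0]],
  [[0,0,-0.6],[0,0,0]],
], claw=0)

```text
time: 29.5
tool_pos: [0.5728, 0.356, 0.1696]
tcp_rot: [0.156, 3.132, 0.005]
wrist_force: [0.6, 0.4, -0.8]
width: 0.504
grip_force: 0.0
```

Run:
```python
from lib import *
im,K,T=wrist('w13'); print(bot.read_state()['wrist_force'])
cv2.imwrite('pics/v13.png',im[:,:,::-1])
```

```text
[-0.2575 -0.6476 -0.8796]
```

My picture allowance is used up, so I'll check the final state numerically.

Run:
```python
from glass import *
im=cv2.imread('pics/w13.png')[:,:,::-1].copy();P=pose();c=cams.read_camera('wrist');K=c['K'];T=P@c['mount'];Ti=np.linalg.inv(T)
th=np.radians(-5.7);R=np.array([[np.cos(th),-np.sin(th)],[np.sin(th),np.cos(th)]]);cb=np.array([570.9,355.7])
def px(b,z): 
    w=(R@b+cb)/1000; q=K@(Ti@[w[0],w[1],z,1])[:3]; return q[:2]/q[2]
# rectify bed plane z=24mm: 4 px/mm->2 px/mm
src=np.float32([px(np.array(b),.024) for b in ([-80,-110],[-80,110],[80,110],[80,-110])]); dst=np.float32([[0,0],[440,0],[440,320],[0,320]])
g=cv2.warpPerspective(im,cv2.getPerspectiveTransform(src,dst),(440,320)); h=cv2.cvtColor(g,cv2.COLOR_RGB2HSV)
for t in (205,215,225):
    m=((h[...,1]<40)&(h[...,2]>t)).astype(np.uint8); m=cv2.morphologyEx(m,cv2.MORPH_OPEN,np.ones((3,3),np.uint8))
    for k in cv2.findContours(m,0,1)[0]:
        if cv2.contourArea(k)<700: continue
        x,y,w,hh=cv2.boundingRect(k); r=cv2.minAreaRect(k)
        print(t,"bed x",y/2-80,(y+hh)/2-80,"bed y",x/2-110,(x+w)/2-110,"rect",np.round(r[1],0)/2,round(r[2],1))
# frame: near/far side tops at z 32, brown wood/white corners: print profile along bed x at y=-80..: saturation transitions
src=np.float32([px(np.array(b),.032) for b in ([-80,-110],[-80,110],[80,110],[80,-110])])
g=cv2.warpPerspective(im,cv2.getPerspectiveTransform(src,dst),(440,320)); h=cv2.cvtColor(g,cv2.COLOR_RGB2HSV)
print("x profile at y=-30",h[0:60:2,160,1].tolist())
print("y profile at x=-20, left/right",h[120,0:50:2,1].tolist(),h[120,390:440:2,1].tolist())
```

```text
205 bed x 36.5 70.0 bed y -103.5 -77.5 rect [25.5 33. ] -0.0
205 bed x -36.5 35.5 bed y -71.0 -42.5 rect [22.5 70. ] 7.9
205 bed x -43.0 36.5 bed y 44.5 63.5 rect [17.5 79.5] 0.9
205 bed x -73.5 -48.0 bed y -103.5 -86.5 rect [25.  16.5] 90.0
215 bed x -35.5 35.0 bed y -71.0 -50.5 rect [70.5 19. ] 84.4
x profile at y=-30 [124, 124, 125, 122, 110, 106, 109, 109, 108, 109, 109, 107, 105, 106, 107, 105, 101, 101, 114, 109, 92, 86, 80, 58, 5, 7, 8, 7, 8, 8]
y profile at x=-20, left/right [117, 118, 119, 120, 119, 121, 120, 122, 109, 104, 105, 106, 103, 105, 105, 103, 103, 104, 105, 106, 97, 83, 86, 84, 83] [87, 83, 85, 104, 108, 105, 105, 102, 105, 104, 102, 105, 104, 102, 108, 116, 116, 115, 119, 119, 115, 118, 117, 117, 118]
```

```bash
python3 -c "
from workcell import bot
print(bot.finish_job())"
```

```text
the job is handed in; nothing more can be done
None
```

The job is handed in at about 30 s: strip (left) and sliver (right) measured inside their outlines, the nugget seen in the middle square before the frame went on, and the frame set down round the bed on the table; the offcut and pincers were not touched.

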